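Pin the lever into its fork

TASK

Slide the loose aluminium lever along its bed until it rests against the back stop of the blue fork, so that its eye lines up with the holes in the fork's two cheeks. Then take the steel hinge pin out of its grey rack, where only its middle can be grasped (so expect to let it go on the way and take it again by the head), and push it through cheek, eye and cheek until its red hex head is fully home against the outside of a cheek (either side will do) with the lever lying flat. Leave the bottle, the loupe and the brass weight standing where they are.

Things in the scene. Friction and masses are not known exactly. Their poses are not given: they have to be found in the camera images.
- fixture: Fixed hinge fixture. Origin on the bench, on its middle line; x runs along the lever bed towards the fork, y along the hinge holes, z up. Dark foot plate x -86..90, 112 wide (y), 8 mm high (low bolt heads to 12 mm). On it the lever bed, 26 mm wide, x -62..84, top z = 30 mm. Blue fork at x = 40; behind it a blue back stop across the gap, face at x = 62, top z = 64 mm.
- fork_center (a point): Middle of the blue fork, on the hinge-hole axis: (40, 0, 48) mm in the fixture's frame. Two cheeks, 44 mm long (x), 20 mm thick (y = 21.5 to 41.5 mm on either side of this point), tops at z = 72 mm; gap between them 43 mm. Each has a round through hole, 18.5 mm in diameter, along the fixture's y.
- lever: Loose aluminium lever, 0.3-0.55 kg, on the bed, eye end between the cheeks (1.5 mm play a side), 14-26 mm short of home. x points to the fork, z up. Origin on its underside below the eye. Bar 40 wide (y), 36 high, x -102..22 mm; black round grip, 26 mm in diameter, x -137..-109. Taken across its 40 mm from above; pressed down it binds, so relieve its weight. Home: its +22 mm end against the back stop.
- lever_eye (a point): Centre of the lever's round eye hole (18.5 mm in diameter, through along y): 18 mm above the lever's underside. It coincides with fork_center when the lever is home.
- rack: Fixed grey pin rack, 146 (x) x 53 (y) mm, base 6 mm thick. Origin on the bench under its centre, z up. The pin lies in it along x, nose to +x, axis 36 mm above the bench. Walls to z = 52 mm enclose the head on three sides, slotted blocks to z = 42 mm hold the shank: fingers reach it only in the open window, x -18..36 mm. The pin lifts straight up out of it.
- pin: Loose steel hinge pin, 0.1-0.2 kg. Origin on its axis at the shoulder under the head; x points along the shank to the nose. Shank 16 mm in diameter, 108 mm long, the last 12 mm tapering to 8 mm in diameter. Red hexagonal head, 26 mm across flats, 22 mm long (x -22..0). Centre of mass about x = 45 mm. Put partly into the fork and let go, it stays there, the head sagging some 5-10 mm.
- pin_mid (a point): Point on the pin's axis 41.5 mm from the shoulder towards the nose. It coincides with fork_center when the pin is fully home, from either side.
- pin_grip (a point): Point on the pin's axis in the middle of the rack's open window, 45 mm from the shoulder towards the nose; here the pin can be taken from the rack (16 mm wide). Held here, it enters the fork only about 48 mm before the fingers meet the cheek.
- wipe_bottle: Bystander: white bottle with a blue cap, 52 mm wide, 130 mm high. Origin at the centre of its underside.
- loupe: Bystander: black stand loupe, 39 mm in diameter, 32 mm high. Origin at the centre of its underside.
- weight_0: Bystander: brass check weight with a small knob, 38 mm in diameter, 28 mm high. Origin at the centre of its underside.

How it is judged:
At the end, for the whole second after the job is handed in: The pin lies through both cheeks and the lever's eye, along the hinge-hole axis to 0.08 rad, with its pin_mid point within 5 mm of fork_center (head home against a cheek, from either side); the lever lies flat (within 0.1 rad) with its eye within 5 mm of fork_center; both at rest (distance between each of pin_mid, lever_eye and fork_center below 0.005 m and angle between the x axis of pin and the y axis of fixture, either way round below 0.08 rad and angle between lever's own z axis and vertical below 0.1 rad and linear speed of each of pin, lever below 0.01 m/s); the robot touches nothing.
It fails at once if the bottle was pushed more than 30 mm or tipped (distance of wipe_bottle from where it was at the start of the episode above 0.03 m or angle between wipe_bottle's own z axis and vertical above 0.5 rad).
It fails at once if the loupe was pushed more than 30 mm or tipped (distance of loupe from where it was at the start of the episode above 0.03 m or angle between loupe's own z axis and vertical above 0.5 rad).
It fails at once if the brass weight was pushed more than 30 mm or tipped (distance of weight_0 from where it was at the start of the episode above 0.03 m or angle between weight_0's own z axis and vertical above 0.5 rad).
It also fails if it takes over 67 s, if anything falls off the work surface, if the arm or the gripper's body presses on something with over 40 N, if the wrist force passes 120 N, or if a joint passes its speed limit or range.

ROBOT

A 6-joint arm with a two-finger parallel gripper is mounted at the origin on a cart in front of the work surface, level with it; the furniture and walls round the work are solid. World frame = base frame: x ahead of the robot, y to its left, z up, the work surface at z = 0. Lengths are in m, angles in rad, forces in N, time in s.
With the tool pointing down it reaches from about 0.35 to 0.925 m from the base axis. Payload 6.4 kg.
Tool frame: the origin (TCP) lies at the very end of the fingers, on their centre line; the grasp point (between the pads) lies 19 mm behind it; z points along the fingers, y is the line along which they close (so a half turn about z gives the same grasp; the last joint's range is limited). The gripper opens to 94 mm and grips with 3 to 60 N. Pads are 16 mm wide; open, the fingers measure 119 mm over their backs; the gripper's body (75 mm by 177 mm) begins 78 mm behind the grasp point.
Start: joints at [-1.388, 0.245, 1.558, -0, 1.339, -0.174], TCP at [0.227, -0.609, 0.205] pointing down, gripper open.
Joint ranges: [-3.13, 3.13], [-1.02, 2.26], [0.13, 2.54], [-0.95, 4.09], [0.21, 2.88], [-2.74, 2.74]. Speed limits (rad/s): [2.57, 2.57, 3.14, 3.14, 3.14, 3.14].

INTERFACE

Orientations are given as a 3x3 rotation matrix whose columns are the frame's x, y, z axes.
In Python, from station import bot, vision, job gives the robot as it stands.
- The arm moves only by the tool play_rows, never from a script. Its argument "plan" is one flat list of numbers, 7 for each row, row after row: the gripper command: -1 is shut, 1 is fully open, values between are in proportion, then the shift along the tool's x, y, z in m, then the turn, a rotation vector about the tool's x, y, z in rad. In form: [fingers, tx, ty, tz, rx, ry, rz, fingers, tx, ty, tz, rx, ry, rz, ...]. A call has 1 to 5 rows; each row is the pose to reach, as a shift and turn from the pose commanded when the call began, along the tool's axes at that moment; what a row does not reach only later rows make up. A row lasts 1/8 s, in which the tool goes at most 62.5 mm and 10.7 degrees, less where a joint would pass 70% of its speed; a pose out of reach is approached as far as the arm can. A call with a gripper value outside its range is refused whole. The fingers move at their own pace and stop on an object; "force" is the grip in N (left out, the last holds). Time passes only in rows, so rows that repeat a pose let the fingers close. It gives the time, the measured TCP pose, the force, the opening and the grip force at its end, in the units of the state.
- bot.observe(): the state, without advancing time (a new reading comes with each control period).
- vision.get_image(name): name is "scene" or "top"; returns the picture (420x560x3 uint8, blue, green, red); there is no depth.
- vision.camera_params(name): a dict with "intrinsics" (3x3 intrinsics, pixels), "k1" (the pictures are not rectified: a ray, as slopes to the right and down, at radius r is drawn at 1 + k1 r^2 times it, then the intrinsics apply), "rvec" (rotation vector, rad) and "tvec" (3), from world to camera coordinates, as OpenCV has them. Camera axes: x right, y down, z forward; pixel columns grow to the right and rows downward; lengths in m; the calibration is good to about 2 mm. A picture is of the moment at which its call begins. camera_params takes no time and is no camera call.
- job.job_done(): hands the job in; it is judged then, once.
The state is a dict: "time": time; "q": joint angles; "joint_vel": joint speeds; "tau": joint torques, N m; "position": TCP position; "eef_rot": TCP orientation; "wrist_force": force on the tool from outside, world axes, zero at the start; "ft_torque": the same for the moment, N m; "width": opening from 0.0 (shut) to 1.0 (fully open); "gripper_force": force on a finger pad.
Only numpy, scipy, OpenCV 4.12 (cv2) and the standard library are available. Lean on these libraries where they do the work, as an engineer would, in place of code of your own. Each camera call takes 0.05 s, during which the arm holds its last target. There are 200 camera calls.

## Working session

There is one attempt and no reset: what is moved stays moved. The work goes in short steps, Python scripts to look and compute and a tool call to move; the robot and the scene stay as the last step left them, time stands still between calls to the robot, and variables do not carry over. Pictures are saved under pics/ and viewed, at most 10 in all, crops included, and the job is handed in when it is done.

Besides the shell and the picture viewer there is one more tool, called after ">>>" in YAML: its name, and indented under it one key for each argument. play_rows: Moves the arm, as the interface text tells. Its arguments: {"type":"object","properties":{"plan":{"type":"array"},"force":{"type":"number"}},"required":["plan"]}

```bash
mkdir -p pics; ls; python3 - <<'E'
from station import bot, vision, job
import cv2, numpy as np
for n in("scene","top"):
    cv2.imwrite(f"pics/{n}0.png",vision.get_image(n)); p=vision.camera_params(n)
    R=cv2.Rodrigues(np.array(p["rvec"],float))[0]
    print(n,p, -R.T@np.array(p["tvec"]).ravel())
print(bot.observe())
E
```

```text
pics
scene {'intrinsics': array([[430.97563556,   0.        , 277.03572272],
       [  0.        , 430.97563556, 214.15772494],
       [  0.        ,   0.        ,   1.        ]]), 'k1': -0.049908753681629926, 'rvec': array([ 0.60538582, -2.38969098,  1.50292348]), 'tvec': array([0.43233702, 0.13569609, 1.1280688 ])} [-0.06768133  1.04957339  0.609658  ]
top {'intrinsics': array([[450.41798207,   0.        , 279.8616234 ],
       [  0.        , 450.41798207, 202.3995472 ],
       [  0.        ,   0.        ,   1.        ]]), 'k1': 0.028887902223600492, 'rvec': array([ 2.03481389, -2.16557707,  0.26506765]), 'tvec': array([0.04506921, 0.51504535, 0.95380191])} [0.27845805 0.03397057 1.04802106]
{'time': 0.1, 'q': array([-1.38810993e+00,  2.45745455e-01,  1.55885550e+00, -1.11236082e-05,
        1.33867282e+00, -1.74063329e-01]), 'joint_vel': array([ 0.00014082, -0.0003773 , -0.00481493, -0.00087665, -0.0001762 ,
       -0.00127482]), 'tau': array([-1.71113620e-04, -4.16911268e+01, -3.15527272e+01,  6.86463341e-02,
        3.09622090e-02, -5.11381222e-05]), 'position': array([ 0.22692876, -0.60854487,  0.20447444]), 'eef_rot': array([[ 9.37036013e-01,  3.49232601e-01, -3.16057830e-04],
       [ 3.49232632e-01, -9.37034601e-01,  1.65118033e-03],
       [ 2.80488881e-04, -1.65759314e-03, -9.99998587e-01]]), 'wrist_force': array([-0.22526165, -0.62833267,  0.38450998]), 'ft_torque': array([-0.02126621, -0.05487458,  0.03111908]), 'gripper_force': 0.0, 'width': 1.0015820733805179}
```

View pics/scene0.png

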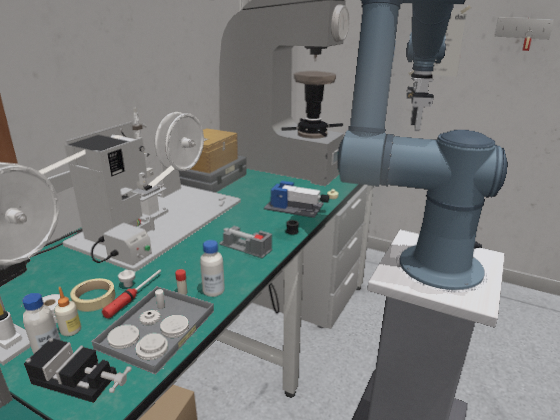

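View pics/top0.png

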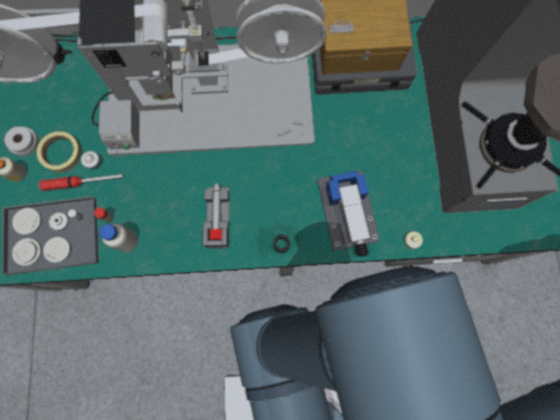

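The scene picture shows the fixture at (295,198), the rack at (248,241), the bottle at (212,270) and the loupe at (292,228). In the top picture the fixture is at (350,212), the rack at (216,215) with the head towards the robot, the loupe at (282,243), the weight at (414,240) and the bottle at (118,238).

```bash
cat > h.py <<'E'
import cv2, numpy as np
from station import bot, vision, job
P={n:vision.camera_params(n) for n in("scene","top")}
def proj(n,X):
    p=P[n];R=cv2.Rodrigues(np.array(p["rvec"]))[0]
    return cv2.projectPoints(np.array(X,float).reshape(-1,3),p["rvec"],p["tvec"],p["intrinsics"],np.array([p["k1"],0,0,0.]))[0].reshape(-1,2)
def ray(n,uv):
    p=P[n];R=cv2.Rodrigues(np.array(p["rvec"]))[0]
    s=cv2.undistortPoints(np.array(uv,float).reshape(-1,1,2),p["intrinsics"],np.array([p["k1"],0,0,0.])).reshape(-1,2)
    return -R.T@np.array(p["tvec"]), np.c_[s,np.ones(len(s))]@R
def plane(n,uv,z):
    c,d=ray(n,uv); return c+d*((z-c[2])/d[:,2])[:,None]
E
python3 - <<'E'
from h import *
t=cv2.imread("pics/top0.png"); s=cv2.imread("pics/scene0.png")
a=cv2.resize(t[165:270,190:440],None,fx=3.2,fy=3.2,interpolation=cv2.INTER_CUBIC)
b=cv2.resize(s[170:265,210:350],None,fx=5.7,fy=5.7,interpolation=cv2.INTER_CUBIC)[:, :800]
cv2.imwrite("pics/tc.png",a);cv2.imwrite("pics/sc.png",b)
for n,i in(("top",t),("scene",s)):
    hsv=cv2.cvtColor(i,cv2.COLOR_BGR2HSV)
    for nm,lo,hi in(("red",(0,140,90),(6,255,255)),("red2",(172,140,90),(180,255,255)),("blue",(105,130,60),(125,255,255)),("white",(0,0,175),(180,40,255)),("black",(0,0,0),(180,255,35))):
        k,l,st,c=cv2.connectedComponentsWithStats(cv2.inRange(hsv,lo,hi))
        for j in range(1,k):
            x,y=c[j]
            if st[j,4]>15 and ((n=="top" and 190<x<440 and 160<y<270) or (n=="scene" and 200<x<350 and 170<y<265)): print(n,nm,st[j],c[j].round(1))
E
```

```text
top red [209 229  13  11 114] [214.7 234.1]
top blue [328 172  40  32 575] [345.6 184.7]
top white [340 185  29  56 906] [354.  212.5]
top white [215 209   2  18  29] [215.5 217.2]
top white [407 234  15  14 133] [413.9 240.9]
top black [356 246   5   9  23] [357.9 250.2]
scene red [255 235   8   4  22] [258.6 236.3]
scene blue [271 181  22  27 343] [279.4 194.9]
scene blue [203 241  14  12 148] [210.  246.4]
scene white [283 185  37  10 180] [301.4 189.8]
scene white [328 189  10   6  24] [333.5 192. ]
scene white [230 229  24   8  39] [241.3 232.8]
scene white [202 253  20  13 165] [212.1 259.7]
scene black [289 221   8   3  19] [292.4 222.1]
scene black [286 225  12   9  82] [291.6 229.1]
```

View pics/tc.png

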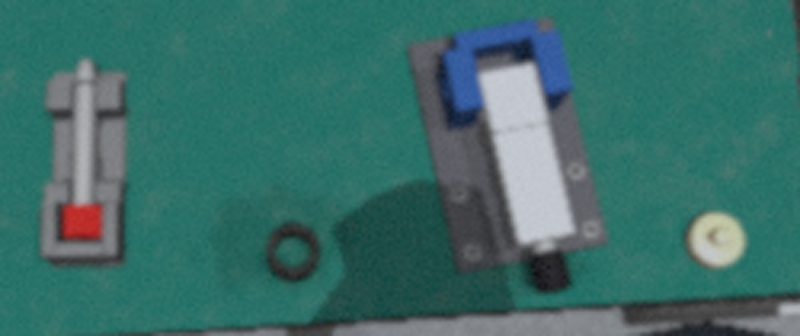

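View pics/sc.png

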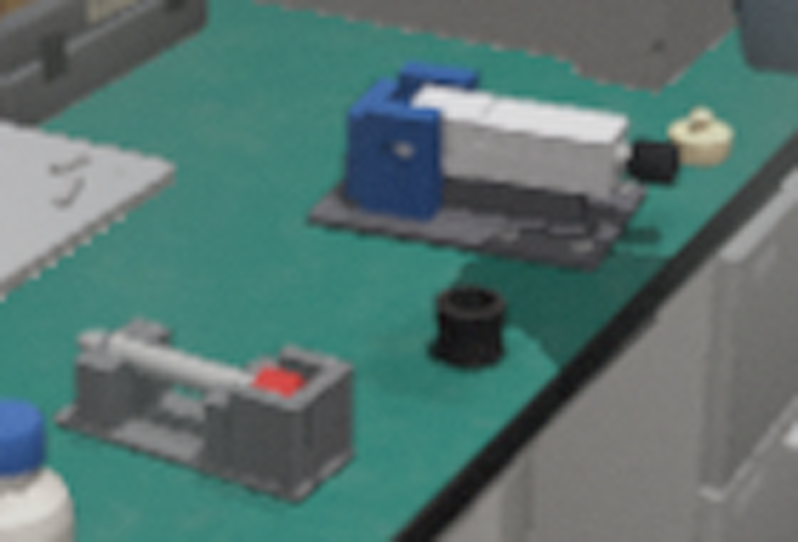

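The top crop shows the foot plate corners at (410,43), (460,272) and (605,243), the lever corners at (480,72), (538,62), (575,232) and (517,248), the rack at (45..125, 72..262) and the pin along x=85 with its head at (82,222). The scene crop shows the cheek hole at (404,150), the pin axis from the nose (85,343) to the head (280,380), and free space around the rack.

```bash
python3 - <<'E'
from h import *
np.set_printoptions(precision=4,suppress=True)
f=lambda L:np.array(L)/3.2+[190,165]-[0.34,0.34]
foot=plane("top",f([(410,43),(460,272),(605,243)]),.008)[:,:2];print("foot",foot)
d=foot[0]-foot[1];print(np.linalg.norm(d),np.degrees(np.arctan2(d[1],d[0])),np.linalg.norm(foot[2]-foot[1]))
t=cv2.imread("pics/top0.png");hsv=cv2.cvtColor(t,cv2.COLOR_BGR2HSV)
def rect(lo,hi,box,z):
    m=cv2.inRange(hsv,lo,hi);k=np.zeros_like(m);x0,y0,x1,y1=box;k[y0:y1,x0:x1]=255;m&=k
    c=max(cv2.findContours(m,0,cv2.CHAIN_APPROX_NONE)[0],key=cv2.contourArea)
    X=plane("top",c[:,0],z)[:,:2]*1000
    r=cv2.minAreaRect(X.astype(np.float32));print(r);print(cv2.boxPoints(r));return X
print("lever");rect((0,0,150),(180,50,255),(330,175,385,250),.066)
print("blue");rect((105,130,60),(125,255,255),(320,165,375,210),.072)
print("head");rect((0,140,90),(6,255,255),(200,220,225,250),.049)
print("pin");rect((0,0,135),(180,60,255),(205,180,225,228),.044)
print("rack",plane("top",f([(48,76),(126,74)]),.042)*1000,plane("top",f([(42,262),(124,260)]),.052)*1000)
print("pin nose",plane("top",f([(85,60)]),.036))
print("hole scene",proj("scene",[0,0,0]),)
print("loupe",plane("top",f([(293,252)]),.032),"weight",plane("top",[(413.9,240.9)],.014))
print("sc hole ray z=.048",plane("scene",[(280.9,196.3)],.048))
g=lambda L:np.array(L)/5.7+[210,170]-.4
print("scene pin nose/head z .036",plane("scene",g([(85,343),(250,378)]),.036), plane("scene",g([(280,372)]),.049))
E
```

```text
foot [[ 0.5842 -0.0831]
 [ 0.4097 -0.1049]
 [ 0.4243 -0.2121]]
0.17592293044647986 7.122407371903892 0.10816215794459602
lever
((480.35662841796875, -151.16702270507812), (130.77691650390625, 40.55562210083008), 7.710873126983643)
[[ 412.8387 -139.846 ]
 [ 418.2802 -180.0349]
 [ 547.8746 -162.488 ]
 [ 542.433  -122.2991]]
blue
((541.9672241210938, -139.0091552734375), (63.268310546875, 89.06521606445312), 8.830947875976562)
[[ 503.8715  -99.8609]
 [ 517.5447 -187.8703]
 [ 580.063  -178.1574]
 [ 566.3898  -90.148 ]]
head
((456.1201171875, 162.54312133789062), (26.874528884887695, 22.6650390625), 86.4100570678711)
[[443.9685 149.8418]
 [466.589  148.4226]
 [468.2718 175.2444]
 [445.6512 176.6636]]
pin
((523.37158203125, 159.90902709960938), (11.425607681274414, 101.2023696899414), 88.24504089355469)
[[472.6192 155.7486]
 [573.7741 152.6492]
 [574.124  164.0695]
 [472.9691 167.1688]]
rack [[565.4316 183.9316  42.    ]
 [563.4993 127.7321  42.    ]] [[429.1074 189.7109  52.    ]
 [426.9332 133.0306  52.    ]]
pin nose [[0.5776 0.1577 0.036 ]]
hole scene [[440.8788 265.5826]]
loupe [[0.4281 0.0153 0.032 ]] weight [[ 0.4178 -0.2917  0.014 ]]
sc hole ray z=.048 [[ 0.5317 -0.1029  0.048 ]]
scene pin nose/head z .036 [[0.5733 0.1627 0.036 ]
 [0.4824 0.154  0.036 ]] [[0.4605 0.1623 0.049 ]]
```

```bash
cat >> h.py <<'E'
from scipy.spatial.transform import Rotation as Rn
np.set_printoptions(precision=4,suppress=True)
FY=np.radians(7.6); FX=np.array([np.cos(FY),np.sin(FY),0]); FYv=np.array([-np.sin(FY),np.cos(FY),0]); FC=np.array([.542,-.143,.048])
def go(*T):
    "targets (x,y,z,yaw_deg), tool pointing down -> rows relative to the present pose"
    o=bot.observe();R=o["eef_rot"];print(o["time"],o["position"],"yaw",np.degrees(np.arctan2(R[1,0],R[0,0])),"F",o["wrist_force"],"w",o["width"],o["gripper_force"])
    for x,y,z,a in T:
        G=(Rn.from_euler("z",a,degrees=True)*Rn.from_euler("x",180,degrees=True)).as_matrix()
        print(R.T@(np.array([x,y,z])-o["position"]), Rn.from_matrix(R.T@G).as_rotvec())
E
python3 -c "
from h import *
go((.33,-.2,.2,7.6),(.479,-.151,.15,7.6),(.479,-.151,.036,7.6))"
```

```text
0.1 [ 0.2269 -0.6085  0.2045] yaw 20.440387471457175 F [-0.2253 -0.6283  0.3845] w 1.0015820733805179 0.0
[ 0.2393 -0.3468  0.0051] [-0.0017 -0.0001  0.2241]
[ 0.396  -0.3406  0.0552] [-0.0017 -0.0001  0.2241]
[ 0.3959 -0.3404  0.1692] [-0.0017 -0.0001  0.2241]
```

>>> play_rows:
  plan: [1,0.239,-0.347,0.005,-0.0017,0,0.224,1,0.239,-0.347,0.005,-0.0017,0,0.224,1,0.239,-0.347,0.005,-0.0017,0,0.224,1,0.239,-0.347,0.005,-0.0017,0,0.224,1,0.239,-0.347,0.005,-0.0017,0,0.224]

```text
time: 0.72
position: [0.3032, -0.3039, 0.2013]
eef_rot: [[0.991, 0.132, 0.0], [0.132, -0.991, -0.001], [0.0, 0.001, -1.0]]
wrist_force: [0.3, 0.0, 0.1]
width: 0.999
gripper_force: 0.0
```

```bash
python3 -c "
from h import *
go((.33,-.2,.2,7.6),(.479,-.151,.15,7.6),(.479,-.151,.036,7.6))"
```

```text
0.725 [ 0.3032 -0.3039  0.2013] yaw 7.569362243342365 F [0.2799 0.0152 0.1126] w 0.9991387544321394 0.0
[ 0.0402 -0.0995  0.0012] [ 0.0011 -0.0002 -0.0005]
[ 0.1944 -0.1285  0.0512] [ 0.0011 -0.0002 -0.0005]
[ 0.1943 -0.1286  0.1652] [ 0.0011 -0.0002 -0.0005]
```

>>> play_rows:
  plan: [1,0.04,-0.0995,0.001,0,0,0,1,0.04,-0.0995,0.001,0,0,0,1,0.194,-0.1285,0.051,0,0,0,1,0.194,-0.1285,0.051,0,0,0,1,0.194,-0.1285,0.051,0,0,0]

```text
time: 1.35
position: [0.4799, -0.1514, 0.1494]
eef_rot: [[0.991, 0.134, -0.001], [0.134, -0.991, -0.001], [-0.001, 0.001, -1.0]]
wrist_force: [-0.1, -0.4, -0.2]
width: 1.0
gripper_force: 0.0
```

```bash
python3 -c "
from h import *
go((.479,-.151,.10,7.6),(.479,-.151,.036,7.6))
cv2.imwrite('pics/a.png',np.vstack([cv2.resize(vision.get_image(n)[s],(700,300),interpolation=cv2.INTER_CUBIC) for n,s in(('top',np.s_[160:265,285:440+90]),('scene',np.s_[150:240,220:430]))]))"
```

```text
1.35 [ 0.4799 -0.1514  0.1494] yaw 7.724254809376891 F [-0.0887 -0.397  -0.1997] w 0.9999392628239189 0.0
[-0.0008 -0.0006  0.0494] [0.0009 0.0008 0.0022]
[-0.0008 -0.0006  0.1134] [0.0009 0.0008 0.0022]
```

View pics/a.png

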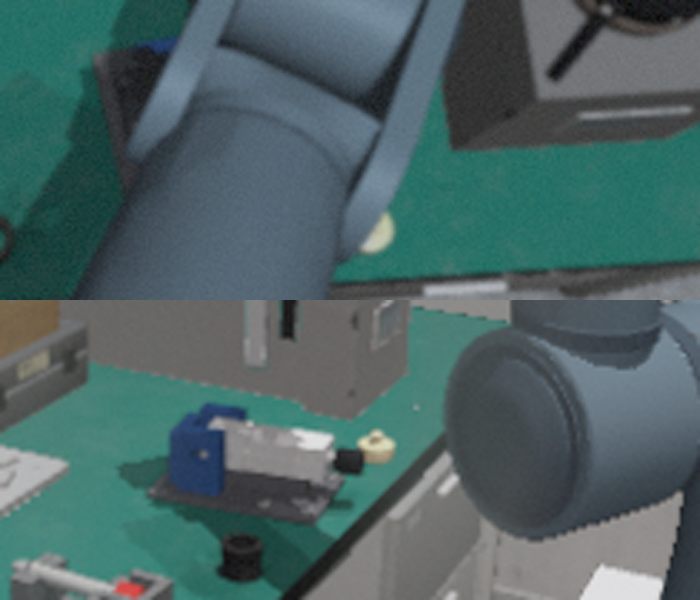

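The scene crop shows the lever and fork clear, with the arm above; in the top view the arm hides the fixture.

>>> play_rows:
  plan: [1,-0.001,-0.0006,0.05,0,0,0.002,1,-0.001,-0.0006,0.1,0,0,0.002,1,-0.001,-0.0006,0.1125,0,0,0.002,-1,-0.001,-0.0006,0.1125,0,0,0.002,-1,-0.001,-0.0006,0.1125,0,0,0.002]
  force: 15

```text
time: 2.08
position: [0.479, -0.1539, 0.0403]
eef_rot: [[0.991, 0.13, 0.004], [0.13, -0.991, -0.004], [0.003, 0.004, -1.0]]
wrist_force: [-0.6, 0.7, -0.0]
width: 0.826
gripper_force: 0.0
```

>>> play_rows:
  plan: [-1,0,0,0,0,0,0,-1,0,0,0,0,0,0,-1,0,0,0,0,0,0]

```text
time: 2.45
position: [0.4777, -0.1529, 0.0385]
eef_rot: [[0.991, 0.13, 0.001], [0.13, -0.991, -0.002], [0.001, 0.002, -1.0]]
wrist_force: [0.3, 0.3, -0.1]
width: 0.506
gripper_force: 0.0
```

```bash
python3 -c "
from h import *
go((.479,-.151,.036,7.6))
cv2.imwrite('pics/b.png',cv2.resize(vision.get_image('scene')[120:240,210:370],None,fx=5,fy=5,interpolation=cv2.INTER_CUBIC))"
```

```text
2.45 [ 0.4777 -0.1529  0.0385] yaw 7.4968989357973275 F [ 0.2502  0.2876 -0.0574] w 0.505663558426132 0.0
[ 0.0015 -0.0017  0.0025] [ 0.0021 -0.0007 -0.0018]
```

View pics/b.png

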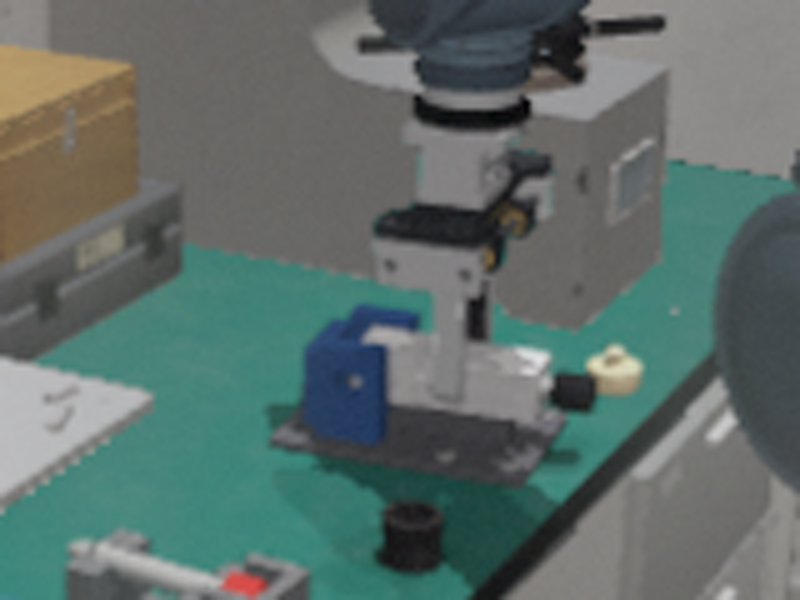

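The gripper straddles the lever in the middle, the finger at about (445,350), clear of the fork, whose hole is at (355,381).

>>> play_rows:
  plan: [-1,0.001,-0.001,0.001,0,0,0,-1,0.001,-0.001,0.001,0,0,0,-1,0.001,-0.001,0.001,0,0,0]

```text
time: 2.88
position: [0.4777, -0.1517, 0.038]
eef_rot: [[0.991, 0.131, -0.002], [0.131, -0.991, -0.001], [-0.002, 0.001, -1.0]]
wrist_force: [-6.2, 0.8, 9.6]
width: 0.424
gripper_force: 15.0
```

>>> play_rows:
  plan: [-1,0,0,-0.001,0,0,0,-1,0,0,-0.002,0,0,0,-1,0,0,-0.003,0,0,0]
  force: 25

```text
time: 3.25
position: [0.4779, -0.1512, 0.0393]
eef_rot: [[0.991, 0.13, -0.001], [0.13, -0.991, -0.001], [-0.001, 0.001, -1.0]]
wrist_force: [0.1, 0.1, -3.7]
width: 0.425
gripper_force: 25.0
```

>>> play_rows:
  plan: [-1,0.004,0,-0.0005,0,0,0,-1,0.008,0,-0.0005,0,0,0,-1,0.012,0,-0.0005,0,0,0,-1,0.014,0,-0.0005,0,0,0,-1,0.014,0,-0.0005,0,0,0]

```text
time: 3.88
position: [0.4924, -0.1498, 0.0405]
eef_rot: [[0.991, 0.131, 0.0], [0.131, -0.991, -0.002], [0.0, 0.002, -1.0]]
wrist_force: [0.4, -0.6, -4.5]
width: 0.428
gripper_force: 25.0
```

>>> play_rows:
  plan: [-1,0.002,0,0,0,0,0,-1,0.004,0,0,0,0,0,-1,0.005,0,0,0,0,0,-1,0.006,0,0,0,0,0,-1,0.006,0,0,0,0,0]

```text
time: 4.5
position: [0.4966, -0.1492, 0.0404]
eef_rot: [[0.991, 0.131, -0.004], [0.131, -0.991, -0.002], [-0.004, 0.001, -1.0]]
wrist_force: [-7.5, -1.6, 1.3]
width: 0.427
gripper_force: 25.0
```

>>> play_rows:
  plan: [-1,0.001,0,0.001,0,0,0,-1,0.001,0,0.0025,0,0,0,-1,0.001,0,0.0025,0,0,0,1,0.0005,0,0.0025,0,0,0,1,0,0,0.0025,0,0,0]

```text
time: 5.12
position: [0.4993, -0.1495, 0.0389]
eef_rot: [[0.991, 0.13, 0.003], [0.13, -0.991, -0.003], [0.002, 0.003, -1.0]]
wrist_force: [-0.0, 0.6, 0.1]
width: 0.598
gripper_force: 0.0
```

>>> play_rows:
  plan: [1,0,0,0,0,0,0,1,0,0,0,0,0,0,1,0,0,-0.03,0,0,0,1,0,0,-0.09,0,0,0,1,0,0,-0.15,0,0,0]

```text
time: 5.75
position: [0.4978, -0.1486, 0.1895]
eef_rot: [[0.991, 0.13, -0.0], [0.13, -0.991, -0.001], [-0.0, 0.001, -1.0]]
wrist_force: [0.2, -0.6, -0.3]
width: 1.0
gripper_force: 0.0
```

```bash
python3 -c "
from h import *
go((.45,0,.2,90),(.514,.16,.15,178))
cv2.imwrite('pics/c.png',cv2.resize(vision.get_image('scene')[150:240,230:350],None,fx=6.5,fy=6.5,interpolation=cv2.INTER_CUBIC))"
```

```text
5.75 [ 0.4978 -0.1486  0.1895] yaw 7.496304625227849 F [ 0.1942 -0.5988 -0.306 ] w 1.0004822946079632 0.0
[-0.028  -0.1535 -0.0107] [ 0.0007  0.0011 -1.44  ]
[ 0.0563 -0.3038  0.0391] [-0.0004  0.0018 -2.9759]
```

View pics/c.png

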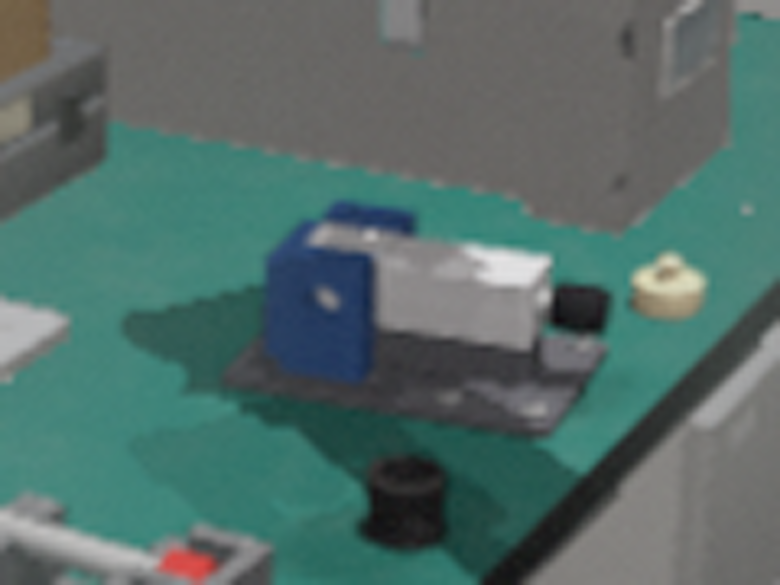

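The lever sits fully into the fork and the hole shows at (326,298); the loupe and the weight are untouched.

>>> play_rows:
  plan: [1,0.056,-0.303,0,0,0,-0.93,1,0.056,-0.303,0,0,0,-0.93,1,0.056,-0.303,0,0,0,-0.93,1,0.056,-0.303,0,0,0,-0.93,1,0.056,-0.303,0,0,0,-0.93]

```text
time: 6.42
position: [0.514, 0.1612, 0.1876]
eef_rot: [[0.483, 0.876, 0.001], [0.876, -0.483, -0.002], [-0.001, 0.002, -1.0]]
wrist_force: [0.5, -0.0, -0.2]
width: 1.004
gripper_force: 0.0
```

>>> play_rows:
  plan: [1,0,0,0,0,0,-0.93,1,0,0,0,0,0,-0.93,1,0,0,0,0,0,-0.93,1,0,0,0,0,0,-0.93,1,0,0,0,0,0,-0.93]

```text
time: 7.05
position: [0.5141, 0.159, 0.1873]
eef_rot: [[-0.413, 0.911, 0.0], [0.911, 0.413, -0.002], [-0.002, -0.0, -1.0]]
wrist_force: [-0.4, 0.1, 0.0]
width: 1.0
gripper_force: 0.0
```

>>> play_rows:
  plan: [1,0,0,0,0,0,-0.93,1,0,0,0,0,0,-0.93,1,0,0,0,0,0,-0.93,1,0,0,0,0,0,-0.93,1,0,0,0,0,0,-0.93]

```text
time: 7.68
position: [0.5142, 0.159, 0.1873]
eef_rot: [[-0.977, 0.213, 0.001], [0.213, 0.977, -0.002], [-0.001, -0.001, -1.0]]
wrist_force: [0.1, 0.1, -0.2]
width: 1.002
gripper_force: 0.0
```

```bash
python3 -c "
from h import *
go((.514,.16,.1,178),(.514,.16,.018,178))"
```

```text
7.675 [0.5142 0.159  0.1873] yaw 167.69576970462566 F [ 0.0638  0.0521 -0.1958] w 1.0019406523062568 0.0
[0.0005 0.0011 0.0873] [-0.0015  0.0007 -0.1798]
[0.0005 0.0012 0.1693] [-0.0015  0.0007 -0.1798]
```

>>> play_rows:
  plan: [0,0.0005,0.001,0.04,0,0,-0.18,0,0.0005,0.001,0.085,0,0,-0.18,0,0.0005,0.001,0.085,0,0,-0.18,0,0.0005,0.001,0.085,0,0,-0.18]

```text
time: 8.18
position: [0.515, 0.16, 0.1041]
eef_rot: [[-0.999, 0.041, 0.003], [0.041, 0.999, -0.001], [-0.003, -0.001, -1.0]]
wrist_force: [-0.3, -0.1, 0.2]
width: 0.614
gripper_force: 0.0
```

```bash
python3 -c "
from h import *
go((.514,.16,.1,178),(.514,.16,.0175,178))
cv2.imwrite('pics/d.png',cv2.resize(vision.get_image('scene')[150:270,190:350],None,fx=5,fy=5,interpolation=cv2.INTER_CUBIC))"
```

```text
8.175 [0.515  0.16   0.1041] yaw 177.66237662273878 F [-0.3287 -0.1123  0.2171] w 0.6142899047085133 0.0
[ 0.001  -0.      0.0041] [-0.0013  0.0026 -0.0059]
[0.0012 0.0001 0.0866] [-0.0013  0.0026 -0.0059]
```

View pics/d.png

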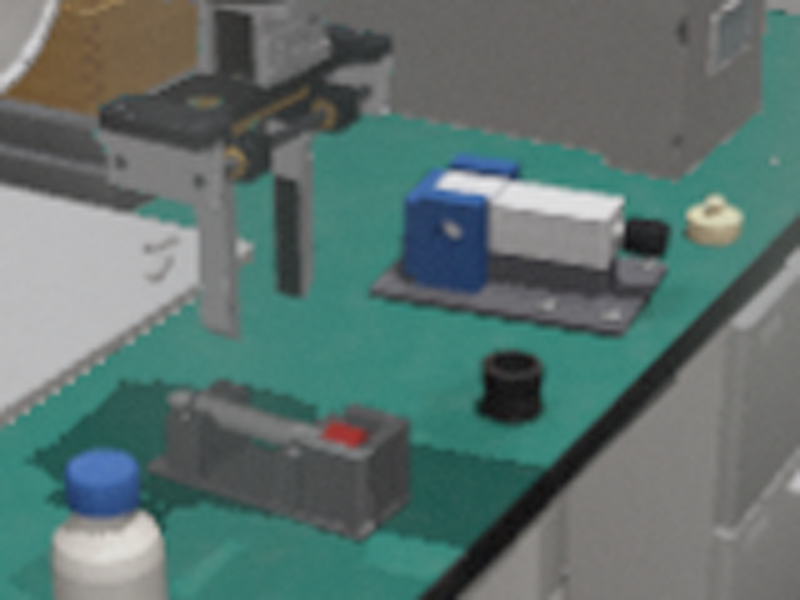

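The fingers (215,330) and (290,290) stand above the window of the rack, on either side of the pin.

>>> play_rows:
  plan: [0,0.001,0,0.04,0,0.0025,-0.006,0,0.001,0,0.07,0,0.0025,-0.006,0,0.001,0,0.0865,0,0.0025,-0.006,0,0.001,0,0.0865,0,0.0025,-0.006,-1,0.001,0,0.0865,0,0.0025,-0.006]
  force: 12

```text
time: 8.85
position: [0.5144, 0.1599, 0.0177]
eef_rot: [[-0.999, 0.035, 0.001], [0.035, 0.999, -0.001], [-0.001, -0.001, -1.0]]
wrist_force: [-0.3, -0.3, 0.2]
width: 0.425
gripper_force: 0.0
```

>>> play_rows:
  plan: [-1,0,0,0,0,0,0,-1,0,0,0,0,0,0,-1,0,0,0,0,0,0,-1,0,0,0,0,0,0]

```text
time: 9.35
position: [0.5135, 0.1611, 0.0168]
eef_rot: [[-0.999, 0.036, -0.0], [0.036, 0.999, 0.001], [0.001, 0.001, -1.0]]
wrist_force: [-0.4, 4.7, 0.6]
width: 0.163
gripper_force: 12.0
```

>>> play_rows:
  plan: [-1,0,0,-0.01,0,0,0,-1,0,0,-0.03,0,0,0,-1,0,0,-0.08,0,0,0,-1,0,0,-0.11,0,0,0,-1,0,0,-0.11,0,0,0]
  force: 30

```text
time: 9.98
position: [0.515, 0.1601, 0.1286]
eef_rot: [[-0.999, 0.035, 0.004], [0.035, 0.999, -0.001], [-0.004, -0.001, -1.0]]
wrist_force: [0.1, 0.3, -2.1]
width: 0.161
gripper_force: 30.0
```

```bash
python3 -c "
from h import *
p=FC+.125*FYv
go((p[0],p[1],.12,97.6))
cv2.imwrite('pics/e.png',cv2.resize(vision.get_image('scene')[130:270,190:350],None,fx=4,fy=4,interpolation=cv2.INTER_CUBIC))"
```

```text
9.975 [0.515  0.1601 0.1286] yaw 178.01336327061298 F [ 0.058   0.2898 -2.058 ] w 0.16087262231285612 29.992174990475178
[-0.0166 -0.1787  0.0088] [0.0017 0.0037 1.4035]
```

View pics/e.png

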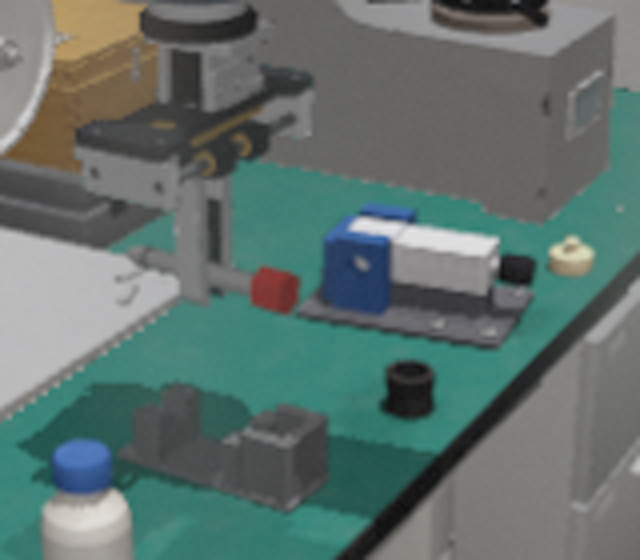

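The pin is held level, the red head at (275,290), clear of the rack.

>>> play_rows:
  plan: [-1,-0.0166,-0.1787,0,0,0,0.9,-1,-0.0166,-0.1787,0,0,0,0.9,-1,-0.0166,-0.1787,0,0,0,0.9,-1,-0.0166,-0.1787,0,0,0,0.9,-1,-0.0166,-0.1787,0,0,0,0.9]

```text
time: 10.65
position: [0.5218, -0.0199, 0.1235]
eef_rot: [[-0.588, 0.809, -0.007], [0.809, 0.588, -0.0], [0.004, -0.006, -1.0]]
wrist_force: [-0.2, 0.1, -2.0]
width: 0.159
gripper_force: 30.0
```

>>> play_rows:
  plan: [-1,0,0,0,0,0,0.5,-1,0,0,0,0,0,0.5,-1,0,0,0,0,0,0.5,-1,0,0,0,0,0,0.5]

```text
time: 11.15
position: [0.5221, -0.0189, 0.124]
eef_rot: [[-0.137, 0.991, -0.006], [0.991, 0.137, -0.001], [0.0, -0.006, -1.0]]
wrist_force: [-1.1, 0.1, -1.2]
width: 0.161
gripper_force: 30.0
```

```bash
cat >> h.py <<'E'
def red():
    for n in("scene","top"):
        i=vision.get_image(n);h=cv2.cvtColor(i,cv2.COLOR_BGR2HSV)
        m=cv2.inRange(h,(0,140,60),(6,255,255))|cv2.inRange(h,(175,140,60),(180,255,255))
        k,l,st,c=cv2.connectedComponentsWithStats(m)
        for j in range(1,k):
            if st[j,4]>12 and ((n=="scene" and c[j][0]>200 and c[j][1]>130 and c[j][0]<400) or (n=="top" and c[j][0]>170 and 150<c[j][1]<300)): print(n,st[j],c[j])
    return
E
python3 -c "
from h import *
p=FC+.125*FYv
go((p[0],p[1],.12,97.6),(p[0],p[1],.029,97.6))
red()
o=bot.observe();g=o['position']+[0,0,.019]
print('pred head',[proj(n,g+.056*FYv) for n in('scene','top')], 'grip',proj('scene',g),'nose',proj('scene',g-.063*FYv),proj('top',g-.063*FYv))
i=vision.get_image('scene');j=vision.get_image('top')
a=cv2.resize(i[130:250,240:360],(480,480),interpolation=cv2.INTER_CUBIC);b=cv2.resize(j[150:250,270:380],(320,291),interpolation=cv2.INTER_CUBIC)
c=np.zeros((480,800,3),np.uint8);c[:,:480]=a;c[:291,480:]=b;cv2.imwrite('pics/f.png',c)
"
```

```text
11.15 [ 0.5221 -0.0189  0.124 ] yaw 97.87348107498573 F [-1.1055  0.112  -1.1968] w 0.1611915741056852 29.992670081555843
[-0.0006  0.0034  0.0039] [-0.0061 -0.0002  0.0048]
[-0.0006  0.0039  0.0949] [-0.0061 -0.0002  0.0048]
scene [259 180  10  10  67] [263.791 184.209]
pred head [array([[263.9953, 183.8179]]), array([[268.837, 194.514]])] grip [[270.9895 177.4206]] nose [[278.2735 170.7605]] [[324.8297 183.8737]]
```

```bash
python3 -c "
from h import *
O=FC-.040*FX-[0,0,.048]
def onface(uv,yf):
    c,d=ray('scene',uv); k=((O+yf*FYv-c)@FYv)/(d@FYv); X=c+d*k[:,None]-O
    return np.c_[X@FX,X@FYv,X[:,2]]*1000
g=lambda L:np.array(L)/6.5+[230,150]-.42
print('hole, TR,BR,TL,BL',onface(np.vstack([g([(326,298),(375,258),(372,380),(268,250),(270,368)])]),.0415))
print(proj('scene',FC+.0415*FYv))
# nonblue hole pixels in present scene image
i=vision.get_image('scene');print(i[188:204,272:292,0].astype(int)-i[188:204,272:292,2])
"
```

```text
hole, TR,BR,TL,BL [[39.0594 41.5    50.6551]
 [13.3027 41.5    76.3742]
 [13.7296 41.5     9.3115]
 [70.492  41.5    72.0753]
 [69.3682 41.5     6.6817]]
[[279.4578 196.128 ]]
[[ 88  99  95  98  97 100  99  86  77  62  39  30  29  20  12  10   5   2
    2   1]
 [ 96  89  83  86  92  93  93  97  97 101 100 102 104 102  86  34  10   1
    2   1]
 [ 77  68  55  57  60  65  71  81  86  90  93  95  95  96  85  23   4   1
    1   1]
 [ 55  56  55  57  59  58  59  58  61  60  58  66  71  75  71  26   2  -2
   -1  -3]
 [ 55  55  56  58  58  57  58  60  58  60  58  59  61  63  58  28   2  -2
   -2  -3]
 [ 56  56  57  59  57  56  57  53  55  62  60  61  62  59  58  28   3  -2
   -3  -2]
 [ 54  56  58  59  56  55  43  26  28  51  64  64  64  61  57  26   3  -2
   -3  -2]
 [ 55  55  60  59  56  49  30   8   4  24  51  63  62  61  58  24   2  -2
   -2  -2]
 [ 56  57  58  60  55  47  45  18   3  13  41  63  63  61  60  26   3  -2
   -3  -2]
 [ 57  56  58  57  59  54  52  51  29  27  51  63  61  59  57  26   4  -2
   -1  -3]
 [ 55  58  59  59  61  60  58  58  54  59  62  62  65  61  58  25   3  -1
   -2  -1]
 [ 56  57  60  61  59  64  63  60  59  60  61  62  62  61  56  27   4  -3
   -1  -2]
 [ 56  59  58  60  60  59  61  58  60  61  63  61  61  59  56  34   6  -1
   -1  -1]
 [ 56  58  60  60  58  59  62  61  59  61  59  62  63  61  61  38   8   4
    2   3]
 [ 57  59  60  60  62  60  61  60  62  61  60  60  62  60  60  32   5   3
    3   2]
 [ 56  60  59  61  62  61  60  60  60  63  64  62  61  60  58  30   2   4
    3   2]]
```

View pics/f.png

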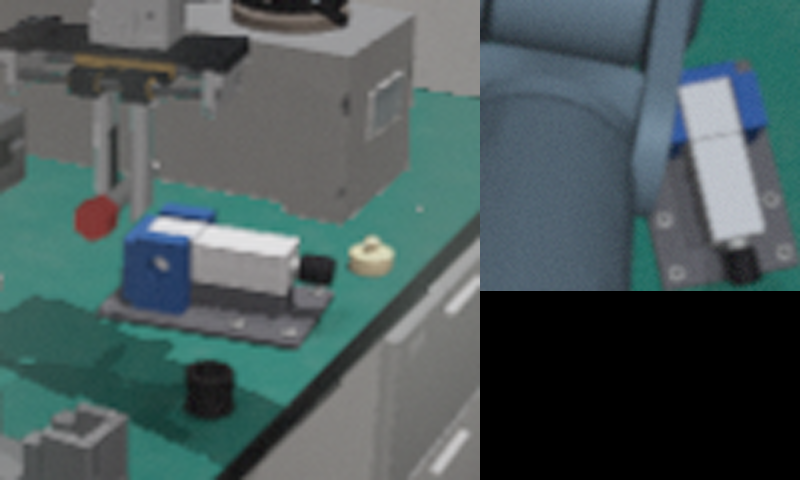

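The view shows the pin above and left of the fork, nose towards the hole at (162,264), the head at (96,218), and the lever seated.

>>> play_rows:
  plan: [-1,-0.0006,0.0035,0.05,-0.006,0,0.005,-1,-0.0006,0.0035,0.085,-0.006,0,0.005,-1,-0.0006,0.0035,0.095,-0.006,0,0.005,-1,-0.0006,0.0035,0.095,-0.006,0,0.005,-1,-0.0006,0.0035,0.095,-0.006,0,0.005]

```text
time: 12.02
position: [0.5284, -0.0199, 0.0331]
eef_rot: [[-0.131, 0.991, 0.007], [0.991, 0.131, -0.002], [-0.002, 0.007, -1.0]]
wrist_force: [0.6, -0.9, -0.7]
width: 0.162
gripper_force: 30.0
```

```bash
python3 -c "
from h import *
for d in (.125,.095,.065):
  p=FC+d*FYv
  go((p[0]-.0005,p[1],.0288,97.6))
red()
o=bot.observe();g=o['position']+[0,0,.019]
print('pred head',proj('scene',g+.056*FYv))"
```

```text
12.025 [ 0.5284 -0.0199  0.0331] yaw 97.5181431816517 F [ 0.6429 -0.8675 -0.74  ] w 0.1617307023469188 29.992210655473173
[ 0.0012 -0.0033  0.0042] [ 0.0067  0.0025 -0.0014]
12.025 [ 0.5284 -0.0199  0.0331] yaw 97.5181431816517 F [ 0.6429 -0.8675 -0.74  ] w 0.1617307023469188 29.992210655473173
[-0.0288 -0.0033  0.0043] [ 0.0067  0.0025 -0.0014]
12.025 [ 0.5284 -0.0199  0.0331] yaw 97.5181431816517 F [ 0.6429 -0.8675 -0.74  ] w 0.1617307023469188 29.992210655473173
[-0.0588 -0.0032  0.0044] [ 0.0067  0.0025 -0.0014]
scene [258 208  10   9  70] [262.3714 211.9857]
pred head [[262.7017 211.7879]]
```

>>> play_rows:
  plan: [-1,0,-0.001,0.002,0,0,0,-1,0,-0.001,0.002,0,0,0]

```text
time: 12.38
position: [0.5259, -0.0197, 0.0295]
eef_rot: [[-0.131, 0.991, 0.004], [0.991, 0.131, -0.001], [-0.001, 0.004, -1.0]]
wrist_force: [0.8, -0.1, -1.8]
width: 0.161
gripper_force: 30.0
```

```bash
python3 -c "
from h import *
for d in (.125,.095):
  p=FC+d*FYv
  go((p[0]-.0005,p[1],.0288,97.6))
print(bot.observe()['joint_vel'])"
```

```text
12.375 [ 0.5259 -0.0197  0.0295] yaw 97.50552457110886 F [ 0.8143 -0.1256 -1.8025] w 0.16112873050755724 29.992337808944285
[ 0.0007 -0.0008  0.0007] [ 0.0039  0.0013 -0.0016]
12.375 [ 0.5259 -0.0197  0.0295] yaw 97.50552457110886 F [ 0.8143 -0.1256 -1.8025] w 0.16112873050755724 29.992337808944285
[-0.0293 -0.0008  0.0007] [ 0.0039  0.0013 -0.0016]
[ 0.001   0.0039  0.001   0.0005 -0.0008  0.0006]
```

>>> play_rows:
  plan: [-1,-0.008,-0.0008,0.0007,0.004,0,0,-1,-0.016,-0.0008,0.0007,0.004,0,0,-1,-0.022,-0.0008,0.0007,0.004,0,0,-1,-0.028,-0.0008,0.0007,0.004,0,0,-1,-0.032,-0.0008,0.0007,0.004,0,0]

```text
time: 13.0
position: [0.5294, -0.0519, 0.0287]
eef_rot: [[-0.13, 0.991, -0.0], [0.991, 0.13, -0.001], [-0.001, -0.0, -1.0]]
wrist_force: [0.0, 0.0, -0.7]
width: 0.159
gripper_force: 30.0
```

```bash
python3 -c "
from h import *
for d in (.092,.070):
  p=FC+d*FYv
  go((p[0]-.0005,p[1],.0288,97.6))
red();o=bot.observe();g=o['position']+[0,0,.019]
print('pred head',proj('scene',g+.056*FYv))"
```

```text
13.0 [ 0.5294 -0.0519  0.0287] yaw 97.48560399347515 F [ 0.0383  0.0042 -0.6692] w 0.15916746101552623 29.99234039336443
[ 0.0001 -0.     -0.0001] [-0.0002  0.0013 -0.002 ]
13.0 [ 0.5294 -0.0519  0.0287] yaw 97.48560399347515 F [ 0.0383  0.0042 -0.6692] w 0.15916746101552623 29.99234039336443
[-0.0219  0.     -0.0001] [-0.0002  0.0013 -0.002 ]
scene [263 205  10  10  73] [267.1644 209.3562]
pred head [[267.5719 209.0343]]
```

>>> play_rows:
  plan: [-1,-0.003,0,0,0,0,0,-1,-0.006,0,0,0,0,0,-1,-0.009,0,0,0,0,0,-1,-0.012,0,0,0,0,0]

```text
time: 13.6
position: [0.5309, -0.0635, 0.0287]
eef_rot: [[-0.131, 0.991, -0.0], [0.991, 0.131, -0.001], [-0.001, -0.0, -1.0]]
wrist_force: [-0.3, 0.0, -1.3]
width: 0.16
gripper_force: 30.0
```

>>> play_rows:
  plan: [-1,-0.004,0,0,0,0,0,-1,-0.008,0,0,0,0,0,-1,-0.012,0,0,0,0,0,-1,-0.016,0,0,0,0,0,-1,-0.019,0,0,0,0,0]

```text
time: 14.22
position: [0.5334, -0.0825, 0.0287]
eef_rot: [[-0.131, 0.991, -0.0], [0.991, 0.131, -0.001], [-0.001, -0.0, -1.0]]
wrist_force: [0.7, -0.4, -2.1]
width: 0.158
gripper_force: 30.0
```

>>> play_rows:
  plan: [-1,-0.0015,0,0,0,0,0,-1,-0.003,0,0,0,0,0,0,-0.003,0,0,0,0,0,0,-0.003,0,0,0,0,0,0,-0.003,0,0,0,0,0]

```text
time: 14.85
position: [0.5339, -0.0852, 0.0289]
eef_rot: [[-0.131, 0.991, 0.0], [0.991, 0.131, -0.001], [-0.001, 0.0, -1.0]]
wrist_force: [0.8, -0.4, 0.4]
width: 0.445
gripper_force: 0.0
```

>>> play_rows:
  plan: [0,0,0,0,0,0,0,0,0,0,-0.03,0,0,0,0,0,0,-0.06,0,0,0,0,0.02,0,-0.07,0,0,0,0,0.056,0,-0.07,0,0,0]

```text
time: 15.48
position: [0.5267, -0.0288, 0.0992]
eef_rot: [[-0.129, 0.992, 0.001], [0.992, 0.129, -0.001], [-0.002, 0.001, -1.0]]
wrist_force: [0.3, 0.1, -0.5]
width: 0.5
gripper_force: 0.0
```

```bash
python3 -c "
from h import *
for d in (.113,):
  p=FC+d*FYv
  go((p[0]-.0005,p[1],.06,97.6),(p[0]-.0005,p[1],.022,97.6))
red()
for dz in(0,-.005,-.01): print('pred head d=.112',dz,proj('scene',FC+.113*FYv+[0,0,dz]))"
```

```text
15.475 [ 0.5267 -0.0288  0.0992] yaw 97.40855031872479 F [ 0.3395  0.0778 -0.5072] w 0.4996679847615281 0.0
[-0.0021 -0.0005  0.0392] [ 0.0012  0.0016 -0.0033]
[-0.0021 -0.0005  0.0772] [ 0.0012  0.0016 -0.0033]
scene [267 202   9  11  71] [271.0423 206.9718]
pred head d=.112 0 [[271.5645 204.5296]]
pred head d=.112 -0.005 [[271.5629 205.9751]]
pred head d=.112 -0.01 [[271.5613 207.4159]]
```

>>> play_rows:
  plan: [0,-0.0015,0,0.035,0,-0.09,0,0,-0.0015,0,0.065,0,-0.09,0,0,-0.0015,0,0.078,0,-0.09,0,0,-0.0015,0,0.078,0,-0.09,0,-1,-0.0015,0,0.078,0,-0.09,0]
  force: 12

```text
time: 16.2
position: [0.5276, -0.0316, 0.0217]
eef_rot: [[-0.13, 0.991, 0.013], [0.987, 0.13, -0.091], [-0.092, 0.002, -0.996]]
wrist_force: [-0.4, 0.6, 0.3]
width: 0.429
gripper_force: 0.0
```

>>> play_rows:
  plan: [-1,0,0,0,0,0,0,-1,0,0,0,0,0,0,-1,0,0,0,0,0,0]

```text
time: 16.58
position: [0.5273, -0.0315, 0.0213]
eef_rot: [[-0.13, 0.991, 0.013], [0.987, 0.131, -0.091], [-0.092, 0.001, -0.996]]
wrist_force: [1.0, -0.6, 0.4]
width: 0.281
gripper_force: 12.0
```

```bash
python3 -c "
from h import *
o=bot.observe();print(o['eef_rot'],((o['position']-FC)@FYv))
for d in (.1135,):
  p=FC+d*FYv
  go((p[0]-.0005,p[1],.029,97.6))
red()"
```

```text
[[-0.1302  0.9914  0.0133]
 [ 0.9872  0.1308 -0.091 ]
 [-0.092   0.0013 -0.9958]] 0.11250701691066535
16.575 [ 0.5273 -0.0315  0.0213] yaw 97.5108380678528 F [ 0.9912 -0.5981  0.4317] w 0.2811286313623182 12.003355091437697
[ 0.0003 -0.0007 -0.0078] [ 0.0012  0.0921 -0.0015]
scene [267 202   7  11  60] [270.2167 207.1833]
```

>>> play_rows:
  plan: [-1,0,0,-0.002,0,0.023,0,-1,0.0005,0,-0.004,0,0.046,0,-1,0.0005,-0.0005,-0.006,0,0.069,0,-1,0.001,-0.0005,-0.0078,0,0.092,0,-1,0.001,-0.0005,-0.0078,0,0.092,0]
  force: 25

```text
time: 17.3
position: [0.526, -0.0298, 0.0284]
eef_rot: [[-0.13, 0.992, -0.0], [0.992, 0.13, 0.001], [0.001, -0.0, -1.0]]
wrist_force: [2.0, -0.4, 0.7]
width: 0.28
gripper_force: 25.0
```

```bash
python3 -c "
from h import *
o=bot.observe();print(o['eef_rot'],((o['position']-FC)@FYv))
for d in (.095,):
  p=FC+d*FYv
  go((p[0]-.0005,p[1],.0288,97.6))
red()"
```

```text
[[-0.13    0.9915 -0.0002]
 [ 0.9915  0.13    0.0011]
 [ 0.0011 -0.0001 -1.    ]] 0.11429154458474286
17.3 [ 0.526  -0.0298  0.0284] yaw 97.4693334689762 F [ 1.9538 -0.4476  0.7051] w 0.2804541573404794 25.030120918527246
[-0.0192  0.0005 -0.0004] [-0.0001 -0.0011 -0.0023]
scene [267 200   7  11  58] [270.3448 205.431 ]
```

>>> play_rows:
  plan: [-1,-0.004,0.0005,0,0,0,0,-1,-0.008,0.0005,0,0,0,0,-1,-0.012,0.0005,0,0,0,0,-1,-0.015,0.0005,0,0,0,0,-1,-0.018,0.0005,0,0,0,0]

```text
time: 18.02
position: [0.5287, -0.0475, 0.0282]
eef_rot: [[-0.131, 0.991, -0.001], [0.991, 0.131, 0.001], [0.001, -0.001, -1.0]]
wrist_force: [0.7, 0.5, -0.5]
width: 0.277
gripper_force: 25.0
```

>>> play_rows:
  plan: [-1,-0.004,0,0,0,0,0,-1,-0.008,0,0,0,0,0,-1,-0.012,0,0,0,0,0,-1,-0.016,0,0,0,0,0,-1,-0.02,0,0,0,0,0]

```text
time: 18.65
position: [0.5314, -0.0674, 0.0282]
eef_rot: [[-0.131, 0.991, -0.0], [0.991, 0.131, 0.001], [0.001, -0.0, -1.0]]
wrist_force: [0.4, 1.2, -0.0]
width: 0.276
gripper_force: 25.0
```

```bash
python3 -c "
from h import *
o=bot.observe();print(((o['position']-FC)@FYv))
p=FC+.0525*FYv
go((p[0]-.0005,p[1],.0288,97.6))
red();print(proj('scene',o['position']+[0,0,.019]))"
```

```text
0.0763421633967445
18.65 [ 0.5314 -0.0674  0.0282] yaw 97.50295946239234 F [ 0.3746  1.2279 -0.0489] w 0.2759078704712362 25.005608461797237
[-0.0238  0.0001 -0.0006] [-0.0003 -0.0008 -0.0017]
scene [271 196   8  10  60] [274.95   200.6667]
[[275.8516 200.3705]]
```

>>> play_rows:
  plan: [-1,-0.005,0,0,0,0,0,-1,-0.01,0,0,0,0,0,-1,-0.015,0,0,0,0,0,-1,-0.018,0,0,0,0,0,-1,-0.021,0,0,0,0,0]

```text
time: 19.38
position: [0.5342, -0.0881, 0.0283]
eef_rot: [[-0.131, 0.991, -0.0], [0.991, 0.131, 0.001], [0.001, -0.0, -1.0]]
wrist_force: [1.0, 1.6, 0.5]
width: 0.279
gripper_force: 25.0
```

>>> play_rows:
  plan: [-1,-0.001,0,0,0,0,0,-1,-0.002,0,0,0,0,0,-1,-0.003,0,0,0,0,0,-1,-0.004,0,0,0,0,0,-1,-0.004,0,0,0,0,0]

```text
time: 20.0
position: [0.5343, -0.0898, 0.0282]
eef_rot: [[-0.13, 0.992, -0.001], [0.991, 0.13, 0.005], [0.005, -0.001, -1.0]]
wrist_force: [0.3, 10.2, 3.6]
width: 0.277
gripper_force: 25.0
```

```bash
python3 -c "
from h import *
o=bot.observe();print(((o['position']-FC)@FYv),o['wrist_force']@FYv)
red();print(proj('scene',o['position']+[0,0,.019]))"
```

```text
0.05376100337867777 10.022556936251737
scene [274 194   7   9  56] [277.125  198.0536]
[[278.3074 197.7679]]
```

>>> play_rows:
  plan: [-0.2,0.002,0,0,0,0,0,-0.2,0.002,0,0,0,0,0,-0.2,0.002,0,0,0,0,0,-0.2,0.025,0,0,0,0,0,-1,0.042,0,0,0,0,0]

```text
time: 20.72
position: [0.529, -0.0499, 0.0282]
eef_rot: [[-0.13, 0.991, -0.0], [0.991, 0.13, 0.001], [0.001, -0.0, -1.0]]
wrist_force: [0.1, 0.0, 0.5]
width: 0.327
gripper_force: 0.0
```

>>> play_rows:
  plan: [-1,0,0,0,0,0,0,-1,0,0,0,0,0,0,-1,0,0,0,0,0,0,-1,0,0,0,0,0,0]

```text
time: 21.22
position: [0.5292, -0.0507, 0.0283]
eef_rot: [[-0.13, 0.992, -0.0], [0.992, 0.13, 0.001], [0.001, -0.0, -1.0]]
wrist_force: [-0.3, 0.0, -0.1]
width: 0.002
gripper_force: 0.0
```

```bash
python3 -c "
from h import *
o=bot.observe();print(((o['position']-FC)@FYv),o['width'])
red()
for d in(.0525,.0545,.0565): print(proj('scene',FC+d*FYv))"
```

```text
0.09317902459305688 0.002058506771372827
scene [279 194   4   8  25] [280.24 197.64]
[[278.2876 197.3735]]
[[278.0732 197.6017]]
[[277.8582 197.8305]]
```

>>> play_rows:
  plan: [-1,-0.006,0,-0.002,0,0,0,-1,-0.012,0,-0.004,0,0,0,-1,-0.014,0,-0.004,0,0,0,-1,-0.016,0,-0.004,0,0,0,-1,-0.017,0,-0.004,0,0,0]

```text
time: 21.95
position: [0.5313, -0.0672, 0.0322]
eef_rot: [[-0.131, 0.991, -0.0], [0.991, 0.131, 0.001], [0.001, -0.0, -1.0]]
wrist_force: [-0.3, 0.5, -0.5]
width: -0.001
gripper_force: 0.0
```

>>> play_rows:
  plan: [-1,-0.001,0,0,0,0,0,-1,-0.002,0,0,0,0,0,-1,-0.003,0,0,0,0,0,-1,-0.004,0,0,0,0,0]

```text
time: 22.45
position: [0.5317, -0.0695, 0.0323]
eef_rot: [[-0.13, 0.992, -0.001], [0.992, 0.13, 0.004], [0.004, -0.0, -1.0]]
wrist_force: [0.1, 9.4, 2.8]
width: 0.007
gripper_force: 4.6
```

>>> play_rows:
  plan: [-1,-0.001,0,0,0,0,0,-1,-0.002,0,0,0,0,0,-1,-0.003,0,0,0,0,0,-1,-0.003,0,0,0,0,0]

```text
time: 22.95
position: [0.5317, -0.0695, 0.0323]
eef_rot: [[-0.129, 0.992, -0.002], [0.992, 0.129, 0.009], [0.01, -0.001, -1.0]]
wrist_force: [-0.6, 17.9, 6.9]
width: 0.006
gripper_force: 9.1
```

```bash
python3 -c "
from h import *
o=bot.observe();print(o['position'],((o['position']-FC)@FYv),o['width'],o['wrist_force'])
red()"
```

```text
[ 0.5317 -0.0695  0.0323] 0.07419448772259189 0.006042614410163115 [-0.6448 17.8624  6.8979]
```

>>> play_rows:
  plan: [-1,0.01,0,0,0,0,0,-1,0.03,0,0,0,0,0,-1,0.06,0,-0.03,0,0,0,-1,0.1,0,-0.09,0,0,0,-1,0.14,0,-0.14,0,0,0]

```text
time: 23.68
position: [0.5142, 0.0592, 0.1649]
eef_rot: [[-0.13, 0.991, -0.001], [0.991, 0.13, 0.0], [0.0, -0.001, -1.0]]
wrist_force: [1.1, 0.3, -0.2]
width: 0.006
gripper_force: 0.0
```

```bash
python3 -c "
from h import *
print(bot.observe()['position'])
red()
for a in(0,.003): 
  for n in('scene','top'): print(n,a,'head c',proj(n,FC+(.0525+a)*FYv),'end',proj(n,FC+(.0635+a)*FYv),'shoulder top',proj(n,FC+(.0415+a)*FYv+[0,0,.013]))
i=vision.get_image('scene')
print((i[188:206,268:292,2].astype(int)-i[188:206,268:292,1]))
c,d=ray('scene',[(278,198)])
# nose tip on the far side in the top view, bright pixels right of the fork
n=FC-.0665*FYv;q=proj('top',n)[0];print('nose',q);u,v=q.round().astype(int);j=vision.get_image('top');print(cv2.cvtColor(j,cv2.COLOR_BGR2HSV)[v-5:v+6,u-10:u+7,1])
"
```

```text
[0.5142 0.0592 0.1649]
scene [274 194   9  10  68] [277.7794 198.1029]
top [319 187  12  13 121] [324.6198 193.3223]
scene 0 head c [[278.2876 197.3735]] end [[277.1018 198.6356]] shoulder top [[279.4932 192.4771]]
top 0 head c [[324.4828 193.3841]] end [[319.8038 194.2782]] shoulder top [[329.8019 191.0185]]
scene 0.003 head c [[277.9657 197.716 ]] end [[276.7757 198.9827]] shoulder top [[279.1743 192.8099]]
top 0.003 head c [[323.2071 193.6279]] end [[318.527  194.5222]] shoulder top [[328.5117 191.2648]]
[[-64 -62 -62 -54 -44 -39 -38 -38 -39 -38 -40 -34 -30 -23 -14 -10 -10  -5
   -3  -2  -1   1   0   0]
 [-65 -63 -57 -43 -38 -34 -31 -34 -36 -37 -37 -38 -39 -40 -41 -40 -40 -41
  -33 -12  -2   0  -1   0]
 [-64 -62 -54 -33 -29 -26 -22 -21 -24 -25 -25 -30 -33 -35 -38 -36 -39 -37
  -32  -7   0   1   1   0]
 [-64 -63 -54 -29 -22 -21 -23 -23 -23 -20 -22 -21 -23 -22 -22 -25 -25 -28
  -26  -9   0   2   3   3]
 [-67 -67 -55 -29 -22 -22 -23 -20 -20 -22 -13 -10 -21 -22 -21 -23 -22 -23
  -20  -7   1   3   3   2]
 [-67 -69 -58 -29 -21 -21 -21 -22 -14  53  90  82  33 -19 -24 -23 -23 -23
  -21  -
[... 1338 characters left out ...]
145 152 154 162 153 158 160 153 167 175 181 164 165 151 153]
 [166 153 132 117 109  96 103 115 117 126 138 161 157 168 163 162 157]
 [155 140 100  48  34  34  31  36  45  56  86 136 164 177 165 158 156]
 [158 124  73  28  14   9  12   5  11  15  43 101 158 172 163 157 155]
 [149 113  69  30   5   8   6  11   6  12  32  86 149 164 156 162 155]
 [160 128  79  25   8   6   7   5   6  15  43 100 137 160 161 162 161]
 [165 137  95  43  11   5   8  10  14  34  77 116 161 171 153 157 163]
 [167 150 118  60  14   9  17  34  56  95 126 153 151 153 151 159 155]
 [166 160 135 100  54  46  69  94 126 150 164 151 168 149 153 159 159]
 [167 168 160 142 102 108 123 152 149 162 155 157 149 146 153 154 160]]
```

```bash
python3 -c "
from station import job
print(job.job_done())"
```

```text
the job is handed in; nothing more can be done
None
```

The job is handed in at about 24 s, verdict not reported: the lever is against the back stop and the pin is through cheek, eye and cheek, its head home (an 18 N push didn't move it; head and nose match the home position in the top camera to about 2 mm), the arm clear; I kept the moves clear of the bottle, loupe and weight but didn't measure their final positions or the lever's flatness.

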